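# Clear the jar labeller and hold its tension arm open

## Task

The labeller has finished its run: first move both finished green jars from its catch tray into the blue tote, setting them down gently (not dropped) to stand upright on the tote's floor. Then use the fingers to swing the spring-loaded tension arm (the orange post is its handle) forward, away from the robot, all the way to its stop, and finish while still holding it there against its spring, so that a colleague can thread the next label roll. Leave the dropper bottles and the loose lid where they are.

Things in the scene. Friction and masses are not known exactly. Their poses are not given: they have to be found in the camera images.
- labeller: Bench jar labeller, fixed; grey base plate 15 mm thick spanning x -120..160, y -155..245 mm. Origin: at table height under the tension arm's vertical pivot; x forward (away from the robot, yaw within 0.25 rad), y left, z up. Far part: white drive head (x 90..150, y -135..5, 75 mm high with knob), paper label reel (radius 52 about x 105, y 130, 65 mm high), roller along y at x 45 (44 mm high).
- tray (a point): Centre of the inner floor of the labeller's metal catch tray, 18 mm above the table, at labeller x -40, y 135 mm. The tray turns with the labeller; inside it is 120 (x) x 170 (y) mm; its walls are 5 mm thick, their tops 12 mm above its floor. The two finished jars stand in it.
- tension_arm (a joint): Arm's angle about its pivot, rad, counter-clockwise from above: 0 = at rest on the black peg; 1.05 = fully wound forward at the yellow peg's stop. Springs back if let go; push needed at the post grows from 2.4 N at rest to 6.6 N at the stop. The arm points (joint - 2.094) rad from labeller x: its post moves on an arc from (-50, -87) mm via (0, -100) to (50, -87) mm in the labeller's frame.
- post_top (a point): Centre of the top of the orange upright post at the free end of the tension arm: a smooth cylinder 16 mm in diameter, 62 to 125 mm above the table, 100 mm from the pivot axis. Below it the arm is two aluminium plates 20 mm wide, one above the other (41 to 62 mm above the table), ending 112 mm from the axis. Nothing else of the labeller rises above 75 mm.
- jar_a: Finished jar, one of two alike, standing in the catch tray: green, pale label, black lid; a plain cylinder 44 mm in diameter and 46 mm high, about 80 g. Origin: centre of its underside, z up.
- jar_b: The other finished jar, the same: 44 mm in diameter, 46 mm high. Origin: centre of its underside, z up. The jars' centres are at least 70 mm apart, lying side by side along labeller y.
- tote: Open blue tote, fixed to the table, 180 (x) x 200 (y) x 55 mm high outside, walls and floor 5 mm thick: inside 170 x 190 mm. Origin: centre of its underside on the table, z up, yaw up to 0.3 rad. Both jars fit side by side along its y.
- dropper_a: Amber dropper bottle with black cap, 32 mm in diameter, 95 mm high, standing beyond the tote. Origin: centre of underside. To be left alone.
- dropper_b: Amber dropper bottle, the same, standing to the right of the labeller. Origin: centre of underside. To be left alone.
- loose_lid: Loose black jar lid lying on the table to the right of the labeller, 44 mm in diameter, 12 mm high. Origin: centre of underside. To be left alone.
Mind the look-alikes: they are no part of the job. Leave any purple look-alike of the jar_b alone.

How it is judged:
On the way, in this order (a step that is already met when the one before it is completed fails the run):
1. both jars stand upright on the floor of the tote, let go (x of jar_a in the frame of tote between -0.066 and 0.066 m and y of jar_a in the frame of tote between -0.076 and 0.076 m and z of each of jar_a, jar_b in the frame of tote below 0.012 m and angle between each of jar_a, jar_b's own z axis and vertical below 0.15 rad and linear speed of each of jar_a, jar_b below 0.05 m/s and contact force between each of jar_a, jar_b and the fingers below 0.05 N and x of jar_b in the frame of tote between -0.066 and 0.066 m and y of jar_b in the frame of tote between -0.076 and 0.076 m), for 0.2 s.
2. the tension arm is at its stop, held by the fingers (value of joint tension_arm above 1 rad and contact force between tension_arm and the fingers above 1.5 N and velocity of joint tension_arm between -0.1 and 0.1 rad/s), for 0.3 s.
At the end, for the whole second after the job is handed in: Both jars stand upright (within 0.15 rad), let go and at rest on the tote's floor (underside less than 12 mm above the tote's); the tension arm is still, within 0.05 rad of its stop (joint above 1.0), and the fingers hold it there (contact above 1.5 N) (all of step 1 and all of step 2); the arm keeps its last pose, push and grip.
It fails at once if a dropper bottle or the loose lid is shifted by more than 20 mm (distance of any of dropper_a, dropper_b, loose_lid from where it was at the start of the episode above 0.02 m).
It fails at once if a jar is dropped or thrown (faster than 0.7 m/s with the fingers off it) ((linear speed of jar_a above 0.7 m/s and contact force between jar_a and the fingers below 0.02 N) or (linear speed of jar_b above 0.7 m/s and contact force between jar_b and the fingers below 0.02 N)).
It also fails if it takes over 64 s, if anything falls off the work surface, if the arm or the gripper's body presses on something with over 40 N, if the wrist force passes 120 N, or if a joint passes its speed limit or range.

## Robot

A 7-joint arm with a two-finger parallel gripper is mounted at the origin on the work surface. World frame = base frame: x ahead of the robot, y to its left, z up, the work surface at z = 0. Lengths are in m, angles in rad, forces in N, time in s.
With the tool pointing down it reaches from about 0.425 to 0.875 m from the base axis. Payload 4.7 kg.
Tool frame: the origin (TCP) lies midway between the tips of the shut fingers; the grasp point (between the pads) lies ctrl.grasp_offset behind it (ctrl.grasp_offset is the distance from the TCP to the grasp point, in m); z points along the fingers, y is the line along which they close (so a half turn about z gives the same grasp; the last joint's range is limited). The gripper opens to 87 mm and grips with 3 to 60 N. Pads are 19 mm wide; open, the fingers measure 117 mm over their backs; the gripper's body (75 mm by 190 mm) begins 51 mm behind the grasp point.
Start: joints at [-1.259, 0.321, -0.07, 1.45, 0.023, 1.371, -0.057], TCP at [0.191, 0.621, 0.223] pointing down, gripper open.
Joint ranges: [-2.86, 2.86], [-0.3, 2.09], [-1.38, 1.24], [0.06, 2.45], [-1.56, 4.7], [0.09, 2.05], [-2.69, 2.69]. Speed limits (rad/s): [2.57, 2.57, 3.14, 3.14, 3.14, 3.14, 3.14].

## Interface

Orientations are given as a rotation vector (axis times angle).
In Python, from bench import ctrl gives the robot as it stands. The module is installed in compiled form; this text tells all that it offers.
- The arm moves only by the tool jog_arm, never from a script. Its argument "moves" is one flat list of numbers, 7 for each row, row after row: the shift along the tool's x, y, z in units of 30 cm (1.0 is 30 cm), then the turn, a rotation vector about the tool's x, y, z in units of 60 degrees (1.0 is 60 degrees), then the gripper's target within -1 to 1 (fully open at 1, half-way at 0, shut at -1). In form: [x, y, z, wx, wy, wz, fingers, x, y, z, wx, wy, wz, fingers, ...]. A call has exactly 8 rows; each row is the pose to reach, as a shift and turn from the pose commanded when the call began, along the tool's axes at that moment; what a row does not reach only later rows make up. A row lasts 1/8 s, in which the tool goes at most 62.5 mm and 10.7 degrees, less where a joint would pass 70% of its speed; a pose out of reach is approached as far as the arm can. A call with a number of a shift or a turn outside -1 to 1 is refused whole. A call with a gripper value outside its range is refused whole. The fingers move at their own pace and stop on an object; "newtons" is the grip in N (left out, the last holds). Time passes only in rows, so rows that repeat a pose let the fingers close, or fill a call up. It gives the time, the measured TCP pose, the force, the opening and the grip force at its end, in the units of the state.
- ctrl.get_state(): the state, without advancing time (a new reading comes with each control period).
- ctrl.get_image(name): name is "side" or "top"; returns a dict with "pixels" (400x640x3 uint8, red, green, blue), "fx", "fy", "cx", "cy" (pixels), "xyz" and "rotation" of the camera in the world. Camera axes: x right, y up, looking along -z (the intrinsics and any distortion apply to the point x, -y, -z); pixel columns grow to the right and rows downward; lengths in m; the calibration is good to about 2 mm. A picture is of the moment at which its call begins. There is no depth.
- ctrl.close_job(): hands the job in; it is judged then, once.
The state is a dict: "time": time; "joint_positions": joint angles; "qd": joint speeds; "joint_torque": joint torques, N m; "position": TCP position; "tool_rot": TCP orientation; "ft_force": force on the tool from outside, world axes, zero at the start; "torque": the same for the moment, N m; "grip_width": opening from 0.0 (shut) to 1.0 (fully open); "grip_force": force on a finger pad.
Only numpy, scipy, OpenCV 4.12 (cv2) and the standard library are available. Lean on these libraries where they do the work, as an engineer would, in place of code of your own. Each camera call takes 0.05 s, during which the arm holds its last target. There are 200 camera calls.

## Working session

There is one attempt and no reset: what is moved stays moved. The work goes in short steps, Python scripts to look and compute and a tool call to move; the robot and the scene stay as the last step left them, time stands still between calls to the robot, and variables do not carry over. Pictures are saved under pics/ and viewed, at most 10 in all, crops included, and the job is handed in when it is done.

Besides the shell and the picture viewer there is one more tool, called as name(argument=value, ...) on one line, values as JSON. jog_arm: Moves the arm, as the interface text tells. Its arguments: {"type":"object","properties":{"moves":{"type":"array"},"newtons":{"type":"number"}},"required":["moves"]}

```bash
mkdir -p pics; python3 - <<'E'
from bench import ctrl
import cv2,numpy as np,pickle
s=ctrl.get_state();print(s, ctrl.grasp_offset)
for n in("side","top"):
    d=ctrl.get_image(n);pickle.dump(d,open(n+'.pkl','wb'))
    cv2.imwrite(f'pics/{n}0.png',d['pixels'][:,:,::-1])
    print(n,{k:v for k,v in d.items() if k!='pixels'})
E
```

```text
{'time': 0.0, 'joint_positions': array([-1.2589049 ,  0.32181157, -0.07012388,  1.45168219,  0.02259919,
        1.3707946 , -0.05690189]), 'qd': array([ 0.00099014,  0.00090376, -0.0005885 , -0.00028733, -0.00035164,
       -0.00099693, -0.00024281]), 'joint_torque': array([-6.85493262e-06, -4.91280770e+01, -4.04038802e-01, -3.12529707e+01,
       -6.40626275e-02,  4.36822919e-02,  1.70155240e-04]), 'position': array([0.19057691, 0.62085089, 0.22146563]), 'tool_rot': array([-4.65911367e-01, -3.10665073e+00,  2.98065548e-03]), 'ft_force': array([ 0.19637893,  0.46381388, -0.10109134]), 'torque': array([-0.01183178,  0.0221025 ,  0.03284411]), 'grip_force': 0.0, 'grip_width': 1.0000773877692393} 0.0187
side {'fx': 442.3516427770521, 'fy': 442.3516427770521, 'cx': 311.6762933188806, 'cy': 202.91450252920467, 'xyz': array([ 0.3558558 , -0.67300726,  0.85330065]), 'rotation': array([ 0.72106933, -0.12603912, -0.3070334 ])}
top {'fx': 409.3526073676242, 'fy': 409.3526073676242, 'cx': 318.2919371851406, 'cy': 200.1112971373572, 'xyz': array([ 0.41328315, -0.0241752 ,  1.10300792]), 'rotation': array([ 0.11619598, -0.11034486, -1.54561421])}
```

View pics/top0.png

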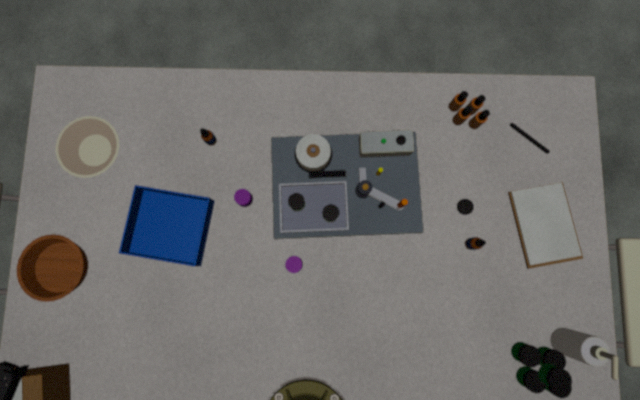

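View pics/side0.png

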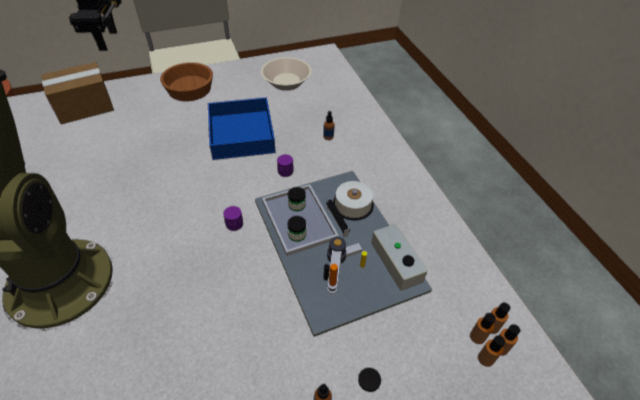

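The top view shows the jar lids at (297,202) and (331,213), the tote at about (168,226) and the orange post at (404,203). The purple look-alikes are at (243,197) and (294,264), the lid at (465,207), and the droppers at (208,137) and (475,243). The side view shows the same scene, with nothing hiding the post at (333,270). Next I'll measure.

```bash
cat > h.py <<'E'
import cv2,numpy as np,pickle
from scipy.spatial.transform import Rotation as R
def ray(d,u,v):
    r=np.array([(u-d['cx'])/d['fx'],-(v-d['cy'])/d['fy'],-1.]);return d['xyz'],R.from_rotvec(d['rotation']).apply(r)
def onplane(d,uv,z):
    o,r=ray(d,*uv);return o+r*(z-o[2])/r[2]
def cross(d1,p1,d2,p2):
    o1,r1=ray(d1,*p1);o2,r2=ray(d2,*p2)
    t=np.linalg.lstsq(np.c_[r1,-r2],o2-o1,rcond=None)[0]
    a,b=o1+t[0]*r1,o2+t[1]*r2;return (a+b)/2,np.linalg.norm(a-b)
def proj(d,p):
    c=R.from_rotvec(d['rotation']).inv().apply(np.asarray(p)-d['xyz']);return d['cx']+d['fx']*c[0]/-c[2],d['cy']-d['fy']*c[1]/-c[2]
def blobs(m,amin=15):
    n,l,s,c=cv2.connectedComponentsWithStats(m.astype(np.uint8));return [(tuple(c[i].round(1)),s[i].tolist(),l==i) for i in range(1,n) if s[i][4]>=amin]
def hsv(d): return cv2.cvtColor(d['pixels'],cv2.COLOR_RGB2HSV).astype(int)
E
python3 - <<'E'
from h import *
for n in('top','side'):
    d=pickle.load(open(n+'.pkl','rb'));H=hsv(d);h,s,v=H[...,0],H[...,1],H[...,2]
    M=dict(blue=(abs(h-110)<12)&(s>150)&(v>40),orange=(h<14)&(s>180)&(v>130),yellow=(abs(h-28)<6)&(s>150)&(v>90),dark=(v<60),
      plate=(abs(h-107)<14)&(s>35)&(s<110)&(v>60)&(v<120))
    for k,m in M.items():
        for c,st,b in blobs(m,500 if k=='plate' else 15):
            x,y=c
            if k in('dark','orange','yellow') and not(180<x<500 and 100<y<300): continue
            rr=cv2.minAreaRect(np.argwhere(b)[:,::-1].astype(np.float32))
            print(n,k,c,st,np.round(cv2.boxPoints(rr)).astype(int).tolist() if k in('blue','plate') else '', onplane(d,c,.064 if k=='dark' else .125).round(3))
d=pickle.load(open('top.pkl','rb'));print(hsv(d)[[187,170,145],[310,400,290]])
im=d['pixels'][110:260,110:440,::-1];cv2.imwrite('pics/c1.png',cv2.resize(im,None,fx=2.4,fy=2.4,interpolation=cv2.INTER_CUBIC))
E
```

```text
top blue (np.float64(167.5), np.float64(225.9)) [120, 186, 90, 80, 4934] [[119, 252], [131, 185], [210, 198], [198, 266]] [0.485 0.341 0.125]
top yellow (np.float64(380.1), np.float64(169.6)) [378, 168, 5, 5, 18]  [ 0.634 -0.168  0.125]
top dark (np.float64(479.0), np.float64(100.2)) [474, 96, 11, 10, 70]  [ 0.842 -0.44   0.064]
top dark (np.float64(453.9), np.float64(105.8)) [450, 100, 10, 11, 70]  [ 0.825 -0.372  0.064]
top dark (np.float64(468.0), np.float64(110.1)) [461, 103, 16, 13, 106]  [ 0.814 -0.409  0.064]
top dark (np.float64(483.3), np.float64(114.6)) [478, 110, 11, 10, 70]  [ 0.803 -0.45   0.064]
top dark (np.float64(457.6), np.float64(119.6)) [453, 114, 11, 10, 67]  [ 0.787 -0.381  0.064]
top dark (np.float64(473.7), np.float64(123.1)) [469, 117, 11, 11, 72]  [ 0.779 -0.423  0.064]
top dark (np.float64(204.7), np.float64(133.1)) [201, 129, 10, 9, 63]  [0.736 0.284 0.064]
top dark (np.float64(210.9), np.float64(140.2)) [205, 134, 11, 11, 65]  [0.717 0.267 0.064]
top dark (np.float64(400.5), np.float64(139.8)) [396, 136, 9, 9, 61]  [ 0.729 -0.23   0.064]
top dark (np.floa
[... 2415 characters left out ...]
 [ 0.646 -0.065  0.064]
side dark (np.float64(234.2), np.float64(223.6)) [226, 216, 16, 14, 139]  [ 0.398 -0.012  0.064]
side dark (np.float64(296.5), np.float64(224.6)) [288, 216, 18, 18, 266]  [ 0.533 -0.059  0.064]
side dark (np.float64(336.7), np.float64(252.8)) [327, 245, 19, 18, 117]  [ 0.592 -0.162  0.064]
side dark (np.float64(407.9), np.float64(260.5)) [403, 256, 11, 10, 92]  [ 0.73  -0.229  0.064]
side dark (np.float64(326.0), np.float64(271.7)) [324, 264, 6, 16, 73]  [ 0.554 -0.2    0.064]
side plate (np.float64(341.2), np.float64(268.6)) [256, 172, 174, 161, 8141] [[256, 199], [369, 150], [430, 288], [316, 338]] [ 0.569 -0.239  0.125]
[[113  33 100]
 [110  29  79]
 [107  45  80]]
```

View pics/c1.png

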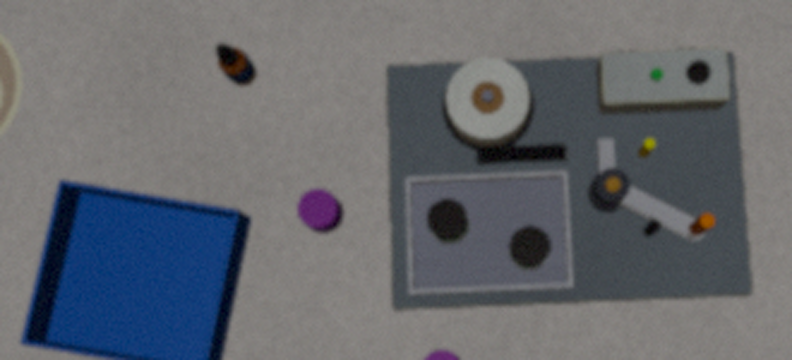

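The crop shows base-plate corners at (388,65), (733,53), (750,294) and (394,308), the lids at (447,220) and (529,247), and the post top at (706,221). The tote's rim runs from (62,181) to (22,341) on its left side. Next I'll fit frames to these.

```bash
python3 - <<'E'
from h import *
T=pickle.load(open('top.pkl','rb'));S=pickle.load(open('side.pkl','rb'))
c=np.array([[388,65],[733,53],[750,294],[394,308]])/2.4+110
P=np.array([onplane(T,p,.015)[:2] for p in c]);L=np.array([[160,245],[160,-155],[-120,-155],[-120,245]])/1000
print(P.round(3),[np.linalg.norm(P[i]-P[i-1]).round(3) for i in range(4)])
U,_,V=np.linalg.svd((P-P.mean(0)).T@(L-L.mean(0)));A=U@V;o=P.mean(0)-A@L.mean(0);yaw=np.arctan2(A[1,0],A[0,0])
print('lab',o,yaw,'res',(P-(L@A.T+o)).round(3).tolist())
for p in((296.2,201.5),(330.2,212.6)):
    q=onplane(T,p,.064)[:2];print('jar',q,'lab',A.T@(q-o))
q,e=cross(T,(404.2,202.1),S,(333.5,263.5));print('post cross',q,e,A.T@(q[:2]-o),'expected',A@[-.05,-.087]+o, onplane(T,(404.2,202.1),.125))
for n,d in(('top',T),('side',S)):
    H=hsv(d);m=((abs(H[...,0]-112)<10)&(H[...,1]>120)).astype(np.uint8)
    b=max(blobs(m),key=lambda t:t[1][4])
    cn=cv2.findContours(b[2].astype(np.uint8),0,2)[0][0];ap=cv2.approxPolyDP(cv2.convexHull(cn),4,True)[:,0]
    print(n,ap.tolist());print([(onplane(d,p,.055)[:2].round(3).tolist(),onplane(d,p,0)[:2].round(3).tolist()) for p in ap])
    fl=(abs(H[...,0]-108)<10)&(H[...,1]>180)&(H[...,2]>115)
    b=max(blobs(fl),key=lambda t:t[1][4]);rr=cv2.minAreaRect(np.argwhere(b[2])[:,::-1].astype(np.float32));Q=cv2.boxPoints(rr)
    print('floor',b[1],[onplane(d,p,.005)[:2].round(3).tolist() for p in Q],onplane(d,rr[0],.005))
    cv2.imwrite(f'pics/t_{n}.png',cv2.resize(d['pixels'][90:275,110:290,::-1],None,fx=3,fy=3,interpolation=cv2.INTER_CUBIC))
E
```

```text
[[ 0.744  0.114]
 [ 0.767 -0.281]
 [ 0.491 -0.297]
 [ 0.467  0.096]] [np.float64(0.278), np.float64(0.396), np.float64(0.276), np.float64(0.394)]
lab [ 0.5998342  -0.13809967] 0.059556087517168975 res [[-0.001, -0.002], [-0.002, 0.002], [0.002, 0.003], [0.001, -0.003]]
jar [0.55976191 0.03796776] lab [-0.02952155  0.17814041]
jar [ 0.53306345 -0.04970341] lab [-0.06139095  0.09221379]
post cross [ 0.55629514 -0.22563449  0.12877558] 0.002783122859151718 [-0.04867202 -0.08478815] expected [ 0.55510116 -0.22792146] [ 0.55545603 -0.22614548  0.125     ]
top [[135, 186], [213, 202], [199, 264], [119, 252]]
[([0.592, 0.459], [0.602, 0.485]), ([0.555, 0.254], [0.562, 0.268]), ([0.396, 0.28], [0.395, 0.296]), ([0.421, 0.485], [0.422, 0.512])]
floor [131, 192, 76, 70, 3817] [[0.427, 0.479], [0.592, 0.462], [0.563, 0.284], [0.399, 0.304]] [0.49421063 0.38192304 0.005     ]
side [[266, 98], [274, 151], [213, 158], [208, 104]]
[([0.594, 0.453], [0.61, 0.53]), ([0.553, 0.21], [0.566, 0.271]), ([0.392, 0.234], [0.394, 0.296]), ([0.42, 0.477], [0.424, 0.556])]
floor [210, 111, 61, 34, 1604] [[0.411, 0.484], [0.597, 0.457], [0.569, 0.321], [0.396, 0.349]] [0.4920907  0.40075772 0.005     ]
```

View pics/t_top.png

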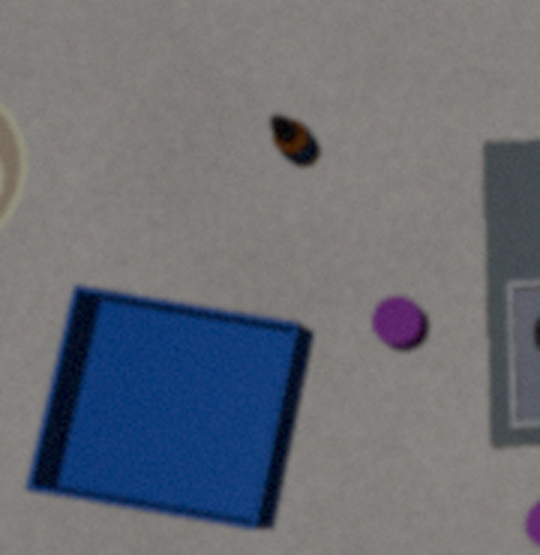

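The plate measures 0.395 × 0.277 m against 0.400 × 0.280 m, the jars are 92 mm apart, and the post is within 3 mm of where the labeller frame predicts. From both views the tote sits at (0.493, 0.376) with yaw -0.15. Next is a move helper, then the first approach.

```bash
cat > plan.py <<'E'
import sys,numpy as np
from bench import ctrl
from scipy.spatial.transform import Rotation as R
def goal(a): return R.from_matrix(np.array([[np.sin(a),np.cos(a),0],[-np.cos(a),np.sin(a),0],[0,0,-1]]).T)
def plan(x,y,z,a):
    s=ctrl.get_state();Q=R.from_rotvec(s['tool_rot'])
    sh=Q.inv().apply(np.array([x,y,z])-s['position'])/.3
    Y=Q.as_matrix()[:,1];cur=np.arctan2(Y[1],Y[0]);g=goal(a)
    tu=(Q.inv()*g).as_rotvec()/(np.pi/3)
    print('t',s['time'],'shift',sh.round(3),'turn',tu.round(3),'yaw now',cur.round(3),'|d| m',(np.linalg.norm(sh)*.3).round(3),'w',s['grip_width'])
plan(*map(float,sys.argv[1:]))
E
python3 plan.py .56 .038 .20 .06
```

```text
Traceback (most recent call last):
  File "plan.py", line 11, in <module>
    plan(*map(float,sys.argv[1:]))
    ~~~~^^^^^^^^^^^^^^^^^^^^^^^^^^
  File "plan.py", line 8, in plan
    Y=Q.as_matrix()[:,1];cur=np.arctan2(Y[1],Y[0]);g=goal(a)
                                                     ~~~~^^^
  File "plan.py", line 4, in goal
    def goal(a): return R.from_matrix(np.array([[np.sin(a),np.cos(a),0],[-np.cos(a),np.sin(a),0],[0,0,-1]]).T)
                        ~~~~~~~~~~~~~^^^^^^^^^^^^^^^^^^^^^^^^^^^^^^^^^^^^^^^^^^^^^^^^^^^^^^^^^^^^^^^^^^^^^^^^^
  File "scipy/spatial/transform/_rotation.pyx", line 1143, in scipy.spatial.transform._rotation.Rotation.from_matrix
ValueError: Non-positive determinant (left-handed or null coordinate frame) in rotation matrix 0: [[ 0.05996401 -0.99820054  0.        ]
 [ 0.99820054  0.05996401  0.        ]
 [ 0.          0.         -1.        ]].
```

```bash
sed -i 's/^def goal.*/def goal(a): return R.from_matrix(np.array([[-np.sin(a),np.cos(a),0],[np.cos(a),np.sin(a),0],[0,0,-1]]).T)/' plan.py
python3 plan.py .56 .038 .20 .06
```

```text
t 0.1 shift [-1.747 -1.496  0.075] turn [-1.000e-03  1.000e-03  1.158e+00] yaw now 1.273 |d| m 0.69 w 0.9963024052327772
```

jog_arm(moves=[-0.15,-0.12,0.0,0,0,0.1,0.6,-0.3,-0.25,0.0,0,0,0.2,0.6,-0.45,-0.38,0.0,0,0,0.3,0.6,-0.6,-0.5,0,0,0,0.4,0.6,-0.75,-0.63,0,0,0,0.5,0.6,-0.85,-0.72,0,0,0,0.58,0.6,-0.9,-0.77,0,0,0,0.6,0.6,-0.9,-0.77,0,0,0,0.6,0.6], newtons=15)

```text
time: 1.1
position: [0.3814, 0.3209, 0.2225]
tool_rot: [-1.404, -2.81, -0.0]
ft_force: [0.2, 0.3, 0.0]
grip_width: 0.8
grip_force: 0.0
```

```bash
python3 plan.py .56 .038 .15 .06
```

```text
t 1.1 shift [-1.112 -0.09   0.241] turn [-0.    -0.     0.557] yaw now 0.644 |d| m 0.342 w 0.8004015178666578
```

jog_arm(moves=[-0.17,-0.01,0.0,0,0,0.1,0.6,-0.34,-0.03,0.0,0,0,0.2,0.6,-0.51,-0.04,0.05,0,0,0.3,0.6,-0.68,-0.06,0.1,0,0,0.4,0.6,-0.84,-0.07,0.15,0,0,0.5,0.6,-0.96,-0.08,0.2,0,0,0.55,0.6,-1.0,-0.09,0.24,0,0,0.56,0.6,-1.0,-0.09,0.24,0,0,0.56,0.6])

```text
time: 2.1
position: [0.5388, 0.0668, 0.1493]
tool_rot: [-2.152, -2.286, 0.003]
ft_force: [-0.1, 0.2, -0.2]
grip_width: 0.799
grip_force: 0.0
```

```bash
python3 plan.py .56 .038 .036 .06
```

```text
t 2.1 shift [-0.1    0.066  0.377] turn [-0.003  0.     0.001] yaw now 0.061 |d| m 0.119 w 0.7994854097114029
```

jog_arm(moves=[-0.1,0.066,0.0,0,0,0,0.6,-0.1,0.066,0.1,0,0,0,0.6,-0.1,0.066,0.2,0,0,0,0.6,-0.1,0.066,0.3,0,0,0,0.6,-0.1,0.066,0.377,0,0,0,0.6,-0.1,0.066,0.377,0,0,0,0.6,-0.1,0.066,0.377,0,0,0,-0.4,-0.1,0.066,0.377,0,0,0,-0.4])

```text
time: 3.1
position: [0.5624, 0.0374, 0.039]
tool_rot: [2.154, 2.286, 0.004]
ft_force: [0.2, -0.3, -0.0]
grip_width: 0.657
grip_force: 0.0
```

```bash
python3 - <<'E'
from bench import ctrl
import cv2
d=ctrl.get_image('side');cv2.imwrite('pics/g1.png',cv2.resize(d['pixels'][120:300,210:450,::-1],None,fx=2.5,fy=2.5))
E
python3 plan.py .50 .42 .12 -.15
```

```text
t 3.15 shift [ 1.286 -0.131 -0.27 ] turn [ 0.002 -0.001  0.199] yaw now 0.059 |d| m 0.396 w 0.6119548226656452
```

View pics/g1.png

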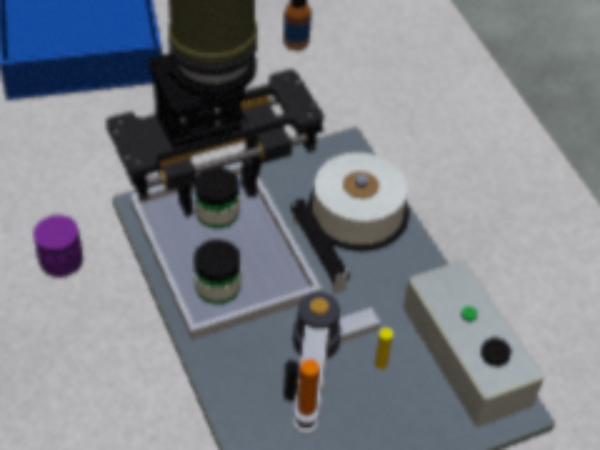

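The picture shows the fingers straddling the far jar, whose lid is at about (215,185), still closing and clear of everything else. Close, then lift.

jog_arm(moves=[0,0,0,0,0,0,-0.6,0,0,0,0,0,0,-0.6,0,0,0,0,0,0,-0.6,0,0,0,0,0,0,-0.6,0,0,-0.05,0,0,0,-0.6,0,0,-0.14,0,0,0,-0.6,0,0,-0.24,0,0,0,-0.6,0,0,-0.34,0,0,0,-0.6])

```text
time: 4.15
position: [0.5611, 0.0362, 0.1408]
tool_rot: [2.156, 2.285, -0.0]
ft_force: [-0.3, -0.3, -0.3]
grip_width: 0.5
grip_force: 15.0
```

```bash
python3 plan.py .50 .42 .13 -.15
```

```text
t 4.15 shift [ 1.289 -0.129  0.036] turn [-0.     0.     0.199] yaw now 0.058 |d| m 0.389 w 0.5000814717787165
```

jog_arm(moves=[0.07,-0.01,0,0,0,0.0,-0.6,0.2,-0.02,0,0,0,0.03,-0.6,0.34,-0.03,0,0,0,0.06,-0.6,0.48,-0.05,0,0,0,0.1,-0.6,0.62,-0.06,0,0,0,0.13,-0.6,0.76,-0.08,0,0,0,0.16,-0.6,0.88,-0.1,0,0,0,0.2,-0.6,0.97,-0.12,0,0,0,0.2,-0.6])

```text
time: 5.15
position: [0.5077, 0.3267, 0.1398]
tool_rot: [2.382, 2.049, 0.0]
ft_force: [0.5, -0.6, -0.5]
grip_width: 0.5
grip_force: 15.0
```

```bash
python3 plan.py .50 .42 .025 -.15
```

```text
t 5.15 shift [ 0.304 -0.072  0.383] turn [ 0. -0. -0.] yaw now -0.15 |d| m 0.148 w 0.4997018090425369
```

jog_arm(moves=[0.1,-0.024,0,0,0,0,-0.6,0.2,-0.048,0,0,0,0,-0.6,0.304,-0.072,0.02,0,0,0,-0.6,0.304,-0.072,0.1,0,0,0,-0.6,0.304,-0.072,0.2,0,0,0,-0.6,0.304,-0.072,0.29,0,0,0,-0.6,0.304,-0.072,0.34,0,0,0,-0.6,0.304,-0.072,0.36,0,0,0,-0.6])

```text
time: 6.15
position: [0.5006, 0.418, 0.031]
tool_rot: [2.383, 2.047, -0.001]
ft_force: [1.1, -0.3, -0.4]
grip_width: 0.501
grip_force: 15.0
```

```bash
python3 - <<'E'
from bench import ctrl
import cv2
d=ctrl.get_image('side');cv2.imwrite('pics/p1.png',cv2.resize(d['pixels'][60:200,170:350,::-1],None,fx=3,fy=3))
E
python3 plan.py .50 .42 .024 -.15
```

```text
t 6.2 shift [ 0.006 -0.003  0.023] turn [-0.     0.001 -0.001] yaw now -0.151 |d| m 0.007 w 0.49848577168101227
```

View pics/p1.png

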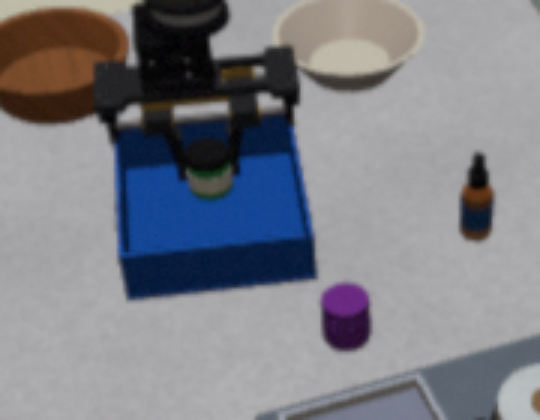

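The picture shows jar A held upright over the far half of the tote floor, with both fingers inside the walls. Lower the last few millimetres, release, then rise.

jog_arm(moves=[0,0,0.008,0,0,0,-0.6,0,0,0.015,0,0,0,-0.6,0,0,0.02,0,0,0,-0.6,0,0,0.025,0,0,0,-0.6,0,0,0.025,0,0,0,-0.6,0,0,0.025,0,0,0,0.5,0,0,0.025,0,0,0,0.5,0,0,0.025,0,0,0,0.5])

```text
time: 7.2
position: [0.5008, 0.4184, 0.0238]
tool_rot: [2.383, 2.047, -0.0]
ft_force: [-0.2, 0.4, 0.6]
grip_width: 0.722
grip_force: 0.0
```

jog_arm(moves=[0,0,0,0,0,0,0.6,0,0,0,0,0,0,0.6,0,0,-0.04,0,0,0,0.6,0,0,-0.1,0,0,0,0.6,0,0,-0.18,0,0,0,0.6,0,0,-0.26,0,0,0,0.6,0,0,-0.36,0,0,0,0.6,0,0,-0.42,0,0,0,0.6])

```text
time: 8.2
position: [0.5018, 0.419, 0.1533]
tool_rot: [-2.383, -2.047, -0.006]
ft_force: [0.6, 0.7, 0.5]
grip_width: 0.801
grip_force: 0.0
```

```bash
python3 plan.py .533 -.05 .15 .06
```

```text
t 8.2 shift [-1.53   0.339  0.007] turn [ 0.003 -0.003 -0.202] yaw now -0.151 |d| m 0.47 w 0.800801955190387
```

jog_arm(moves=[-0.1,0.02,0,0,0,0,0.6,-0.25,0.05,0,0,0,-0.05,0.6,-0.4,0.09,0,0,0,-0.1,0.6,-0.55,0.12,0,0,0,-0.15,0.6,-0.7,0.15,0,0,0,-0.2,0.6,-0.85,0.19,0,0,0,-0.2,0.6,-0.95,0.21,0,0,0,-0.2,0.6,-1.0,0.22,0,0,0,-0.2,0.6])

```text
time: 9.2
position: [0.5211, 0.1099, 0.1506]
tool_rot: [2.159, 2.282, 0.001]
ft_force: [-0.4, -1.3, 0.3]
grip_width: 0.794
grip_force: 0.0
```

```bash
python3 plan.py .533 -.05 .036 .06
```

```text
t 9.2 shift [-0.534  0.01   0.382] turn [ 0.001 -0.    -0.004] yaw now 0.056 |d| m 0.197 w 0.794260095524622
```

jog_arm(moves=[-0.14,0.0,0,0,0,0,0.6,-0.3,0.01,0,0,0,0,0.6,-0.45,0.01,0,0,0,0,0.6,-0.535,0.01,0,0,0,0,0.6,-0.535,0.01,0.1,0,0,0,0.6,-0.535,0.01,0.22,0,0,0,0.6,-0.535,0.01,0.33,0,0,0,0.6,-0.535,0.01,0.38,0,0,0,0.6])

```text
time: 10.2
position: [0.5323, -0.0471, 0.0343]
tool_rot: [-2.153, -2.285, 0.003]
ft_force: [-0.5, 0.3, -0.1]
grip_width: 0.798
grip_force: 0.0
```

```bash
python3 plan.py .533 -.05 .036 .06
```

```text
t 10.2 shift [-0.01   0.002 -0.006] turn [-0.002 -0.    -0.   ] yaw now 0.06 |d| m 0.003 w 0.7977903734804025
```

jog_arm(moves=[-0.01,0,0,0,0,0,0.6,-0.01,0,0,0,0,0,-0.6,-0.01,0,0,0,0,0,-0.6,-0.01,0,0,0,0,0,-0.6,-0.01,0,0,0,0,0,-0.6,-0.01,0,0,0,0,0,-0.6,-0.01,0,0,0,0,0,-0.6,-0.01,0,0,0,0,0,-0.6])

```text
time: 11.2
position: [0.5339, -0.051, 0.0366]
tool_rot: [2.155, 2.285, 0.002]
ft_force: [-0.7, 0.1, 5.4]
grip_width: 0.5
grip_force: 15.0
```

jog_arm(moves=[0,0,0,0,0,0,-0.6,0,0,-0.05,0,0,0,-0.6,0,0,-0.12,0,0,0,-0.6,0,0,-0.2,0,0,0,-0.6,0,0,-0.28,0,0,0,-0.6,0,0,-0.34,0,0,0,-0.6,0.05,0,-0.36,0,0,0,-0.6,0.15,0,-0.36,0,0,0,-0.6])

```text
time: 12.2
position: [0.5307, -0.0061, 0.1442]
tool_rot: [2.158, 2.283, 0.001]
ft_force: [0.1, 0.7, -0.5]
grip_width: 0.494
grip_force: 15.0
```

```bash
python3 plan.py .486 .3315 .14 -.15
```

```text
t 12.2 shift [ 1.132 -0.086  0.014] turn [ 0.    -0.     0.197] yaw now 0.056 |d| m 0.341 w 0.4941980339180497
```

jog_arm(moves=[0.12,-0.01,0,0,0,0.0,-0.6,0.26,-0.02,0,0,0,0.04,-0.6,0.4,-0.03,0,0,0,0.08,-0.6,0.54,-0.04,0,0,0,0.12,-0.6,0.68,-0.05,0,0,0,0.16,-0.6,0.82,-0.06,0,0,0,0.2,-0.6,0.93,-0.07,0,0,0,0.2,-0.6,1.0,-0.08,0,0,0,0.2,-0.6])

```text
time: 13.2
position: [0.4875, 0.2944, 0.1431]
tool_rot: [-2.379, -2.051, 0.003]
ft_force: [0.1, -0.7, -0.9]
grip_width: 0.502
grip_force: 15.0
```

```bash
python3 plan.py .486 .3315 .06 -.15;python3 - <<'E'
from bench import ctrl
import cv2,numpy as np
from h import *
d=ctrl.get_image('side');a=cv2.resize(d['pixels'][70:220,190:350,::-1],None,fx=2.5,fy=2.5)
t=ctrl.get_image('top');b=cv2.resize(t['pixels'][160:310,110:270,::-1],None,fx=2.5,fy=2.5)
cv2.imwrite('pics/p2.png',np.hstack([a,b]))
E
```

```text
t 13.2 shift [ 0.122 -0.023  0.277] turn [-0.001  0.001  0.002] yaw now -0.148 |d| m 0.091 w 0.5015681354721229
```

View pics/p2.png

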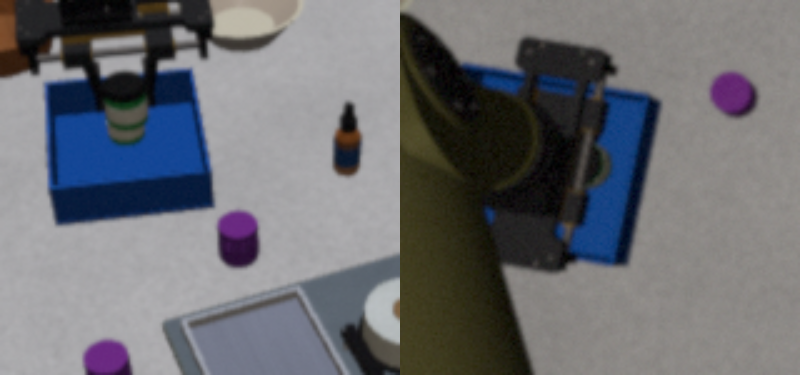

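The left view shows jar B held upright at about (125,108), in front of jar A, and the emptied tray. Lower it into the near half of the tote.

jog_arm(moves=[0.06,-0.01,0,0,0,0,-0.6,0.122,-0.023,0,0,0,0,-0.6,0.122,-0.023,0.06,0,0,0,-0.6,0.122,-0.023,0.15,0,0,0,-0.6,0.122,-0.023,0.24,0,0,0,-0.6,0.122,-0.023,0.31,0,0,0,-0.6,0.122,-0.023,0.35,0,0,0,-0.6,0.122,-0.023,0.37,0,0,0,-0.6])

```text
time: 14.3
position: [0.4878, 0.3283, 0.0319]
tool_rot: [2.383, 2.047, -0.002]
ft_force: [0.4, -0.5, 0.0]
grip_width: 0.498
grip_force: 15.0
```

```bash
python3 plan.py .486 .3315 .0235 -.15
```

```text
t 14.3 shift [ 0.01  -0.008  0.028] turn [-0.001  0.001 -0.002] yaw now -0.152 |d| m 0.009 w 0.49776526686578815
```

jog_arm(moves=[0,0,0.008,0,0,0,-0.6,0,0,0.016,0,0,0,-0.6,0,0,0.022,0,0,0,-0.6,0,0,0.027,0,0,0,-0.6,0,0,0.027,0,0,0,-0.6,0,0,0.027,0,0,0,0.5,0,0,0.027,0,0,0,0.5,0,0,0.027,0,0,0,0.5])

```text
time: 15.3
position: [0.4882, 0.3292, 0.025]
tool_rot: [-2.383, -2.047, -0.001]
ft_force: [-0.4, -0.6, -0.3]
grip_width: 0.721
grip_force: 0.0
```

jog_arm(moves=[0,0,0,0,0,0,0.6,0,0,0,0,0,0,0.6,0,0,-0.04,0,0,0,0.6,0,0,-0.1,0,0,0,0.6,0,0,-0.2,0,0,0,0.6,0,0,-0.32,0,0,0,0.6,0,0,-0.46,0,0,0,0.6,0,0,-0.58,0,0,0,0.6])

```text
time: 16.3
position: [0.4886, 0.3292, 0.2024]
tool_rot: [-2.383, -2.047, -0.005]
ft_force: [0.6, 1.1, -0.2]
grip_width: 0.799
grip_force: 0.0
```

```bash
python3 plan.py .556 -.226 .20 -.46
```

```text
t 16.3 shift [-1.795  0.501  0.005] turn [ 0.002 -0.003  0.295] yaw now -0.151 |d| m 0.559 w 0.7987219458436872
```

jog_arm(moves=[-0.12,0.03,0,0,0,0.03,0.6,-0.28,0.08,0,0,0,0.08,0.6,-0.42,0.12,0,0,0,0.12,0.6,-0.56,0.16,0,0,0,0.16,0.6,-0.7,0.2,0,0,0,0.2,0.6,-0.85,0.24,0,0,0,0.25,0.6,-0.95,0.26,0,0,0,0.295,0.6,-1.0,0.28,0,0,0,0.295,0.6])

```text
time: 17.3
position: [0.5261, 0.0184, 0.1997]
tool_rot: [-2.671, -1.654, -0.003]
ft_force: [0.3, 0.8, 0.4]
grip_width: 0.801
grip_force: 0.0
```

```bash
python3 plan.py .556 -.226 .15 -.46;python3 - <<'E'
from bench import ctrl
import cv2,numpy as np
from h import *
S=ctrl.get_image('side');T=ctrl.get_image('top')
cv2.imwrite('pics/j.png',np.hstack([cv2.resize(d['pixels'][r:r+120,c:c+130,::-1],None,fx=3,fy=3) for d,r,c in((S,70,190),(T,170,105))]))
o=np.array([.493,.376]);a=-.15;A=np.array([[np.cos(a),-np.sin(a)],[np.sin(a),np.cos(a)]])
for n,d in(('top',T),('side',S)):
    g=cv2.cvtColor(d['pixels'],cv2.COLOR_RGB2HSV).astype(int);m=(g[...,2]<70)&(g[...,1]<110)
    for c,s,b in blobs(m,40):
        q=onplane(d,c,.051)[:2]
        if np.linalg.norm(q-o)<.13: print(n,c,s,q.round(3),A.T@(q-o))
E
```

```text
t 17.3 shift [-0.685  0.452  0.165] turn [ 0.001 -0.001 -0.002] yaw now -0.462 |d| m 0.251 w 0.8008994311124932
top (np.float64(151.1), np.float64(222.6)) [141, 215, 21, 16, 237] [0.498 0.411] [7.05704544e-05 3.56186619e-02]
top (np.float64(185.3), np.float64(228.3)) [176, 221, 20, 16, 235] [0.486 0.322] [ 0.00082557 -0.05452995]
```

View pics/j.png

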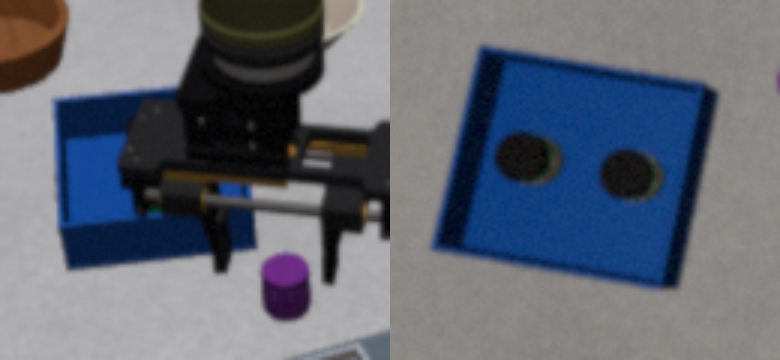

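The right view shows both jars upright on the tote floor, lids at (523,157) and (627,175), well inside the limits. Now the post.

jog_arm(moves=[-0.1,0.07,0,0,0,0,0.6,-0.24,0.16,0,0,0,0,0.6,-0.38,0.25,0,0,0,0,0.6,-0.52,0.34,0,0,0,0,0.6,-0.64,0.42,0,0,0,0,0.6,-0.685,0.452,0.05,0,0,0,0.6,-0.685,0.452,0.1,0,0,0,0.6,-0.685,0.452,0.13,0,0,0,0.6])

```text
time: 18.4
position: [0.5564, -0.2216, 0.1582]
tool_rot: [-2.665, -1.659, 0.001]
ft_force: [-0.0, 0.0, 0.6]
grip_width: 0.797
grip_force: 0.0
```

```bash
python3 plan.py .5555 -.226 .085 -.46
```

```text
t 18.4 shift [-0.015  0.004  0.244] turn [-0.002 -0.001  0.003] yaw now -0.457 |d| m 0.073 w 0.7969213923237942
```

jog_arm(moves=[-0.015,0,0.04,0,0,0,0.6,-0.015,0,0.1,0,0,0,0.6,-0.015,0,0.16,0,0,0,0.6,-0.015,0,0.22,0,0,0,0.6,-0.015,0,0.245,0,0,0,0.6,-0.015,0,0.245,0,0,0,-0.9,-0.015,0,0.245,0,0,0,-0.9,-0.015,0,0.245,0,0,0,-0.9], newtons=15)

```text
time: 19.4
position: [0.5547, -0.2288, 0.087]
tool_rot: [2.669, 1.656, 0.002]
ft_force: [0.4, 0.2, 0.1]
grip_width: 0.547
grip_force: 0.0
```

jog_arm(moves=[0,0,0,0,0,0,-0.9,0,0,0,0,0,0,-0.9,0,0,0,0,0,0,-0.9,0,0,0,0,0,0,-0.9,0,0,0,0,0,0,-0.9,0,0,0,0,0,0,-0.9,0,0,0,0,0,0,-0.9,0,0,0,0,0,0,-0.9])

```text
time: 20.4
position: [0.5561, -0.2295, 0.0866]
tool_rot: [2.666, 1.654, 0.004]
ft_force: [6.7, -2.7, -4.6]
grip_width: 0.178
grip_force: 15.0
```

```bash
python3 - <<'E'
from bench import ctrl
import numpy as np
from scipy.spatial.transform import Rotation as R
s=ctrl.get_state();p=s['position'];Q=R.from_rotvec(s['tool_rot']);print(s['time'],p,s['grip_width']*87,s['grip_force'],s['ft_force'])
o=np.array([.5998,-.1381]);yaw=.0596
print('post expected',o+.1*np.array([np.cos(yaw-2.094),np.sin(yaw-2.094)]), 'r',np.linalg.norm(p[:2]-o))
y=Q.as_matrix()[:,1];a0=np.arctan2(y[1],y[0])
b0=np.array([np.cos(yaw-2.094),np.sin(yaw-2.094)])*.1
for j in (.15,.3,.45,.6,.75,.9,1.05,1.1):
    b=np.array([np.cos(yaw-2.094+j),np.sin(yaw-2.094+j)])*.1
    print(j,(Q.inv().apply(np.r_[b-b0,0])/.3).round(3),'turn z',round(-j/(np.pi/3),3))
E
```

```text
20.4 [ 0.55614358 -0.22948406  0.08659124] 15.484250175875014 15.020446121343412 [ 6.70136945 -2.65585695 -4.61197214]
post expected [ 0.55508257 -0.22754468] r 0.10127649704955641
0.15 [0.004 0.05  0.   ] turn z -0.143
0.3 [0.015 0.099 0.   ] turn z -0.286
0.45 [0.033 0.145 0.001] turn z -0.43
0.6 [0.058 0.188 0.001] turn z -0.573
0.75 [0.089 0.228 0.001] turn z -0.716
0.9 [0.125 0.262 0.001] turn z -0.859
1.05 [0.166 0.29  0.001] turn z -1.003
1.1 [0.181 0.298 0.001] turn z -1.05
```

The post is gripped: 15.5 mm wide and 101 mm from the pivot. Swing it along the arc, turning with it.

jog_arm(moves=[0.001,0.02,0,0,0,-0.06,-0.9,0.004,0.05,0,0,0,-0.143,-0.9,0.009,0.075,0,0,0,-0.215,-0.9,0.015,0.099,0,0,0,-0.286,-0.9,0.023,0.122,0,0,0,-0.358,-0.9,0.033,0.145,0,0,0,-0.43,-0.9,0.058,0.188,0,0,0,-0.573,-0.9,0.073,0.208,0,0,0,-0.645,-0.9], newtons=25)

```text
time: 21.4
position: [0.619, -0.2386, 0.0866]
tool_rot: [-1.968, -2.448, 0.004]
ft_force: [-3.0, -2.9, 3.2]
grip_width: 0.176
grip_force: 25.0
```

```bash
cat > st.py <<'E'
from bench import ctrl
import numpy as np
from scipy.spatial.transform import Rotation as R
s=ctrl.get_state();p=s['position'];d=p[:2]-[.5998,-.1381];Y=R.from_rotvec(s['tool_rot']).as_matrix()[:,1]
print(s['time'],p.round(4),'joint',np.arctan2(d[1],d[0])-.0596+2.094,'r',np.hypot(*d),'yaw',np.arctan2(Y[1],Y[0]),'F',s['ft_force'].round(1),'F tool',R.from_rotvec(s['tool_rot']).inv().apply(s['ft_force']).round(1),s['grip_width']*87,s['grip_force'])
E
python3 st.py
```

```text
21.4 [ 0.619  -0.2386  0.0866] joint 0.6523355956603378 r 0.10235801559031817 yaw 0.2165926756236428 F [-3.  -2.9  3.2] F tool [-2.2 -3.6 -3.2] 15.282779116552309 24.997851932421327
```

jog_arm(moves=[0.001,0.02,0,0,0,-0.06,-0.9,0.004,0.05,0,0,0,-0.143,-0.9,0.009,0.075,0,0,0,-0.215,-0.9,0.015,0.099,0,0,0,-0.286,-0.9,0.022,0.118,0,0,0,-0.345,-0.9,0.027,0.131,0,0,0,-0.38,-0.9,0.03,0.137,0,0,0,-0.4,-0.9,0.03,0.137,0,0,0,-0.4,-0.9])

```text
time: 22.4
position: [0.657, -0.2236, 0.0866]
tool_rot: [1.422, 2.799, -0.008]
ft_force: [-1.5, -5.5, -0.4]
grip_width: 0.174
grip_force: 25.0
```

jog_arm(moves=[0,0,0,0,0,0,-0.9,0,0,0,0,0,0,-0.9,0,0,0,0,0,0,-0.9,0,0,0,0,0,0,-0.9,0,0,0,0,0,0,-0.9,0,0,0,0,0,0,-0.9,0,0,0,0,0,0,-0.9,0,0,0,0,0,0,-0.9])

```text
time: 23.4
position: [0.6569, -0.2237, 0.0866]
tool_rot: [1.422, 2.799, -0.007]
ft_force: [-0.3, -6.2, 0.6]
grip_width: 0.173
grip_force: 25.0
```

```bash
python3 st.py;python3 - <<'E'
from bench import ctrl
import cv2
d=ctrl.get_image('side');cv2.imwrite('pics/e.png',cv2.resize(d['pixels'][80:320,190:450,::-1],None,fx=2.3,fy=2.3))
E
```

```text
23.4 [ 0.6569 -0.2237  0.0866] joint 1.0517808412404575 r 0.10286018048474596 yaw 0.6304085112892095 F [-0.3 -6.2  0.6] F tool [-4.8 -3.9 -0.6] 15.038939366218036 24.999089017510414
```

View pics/e.png

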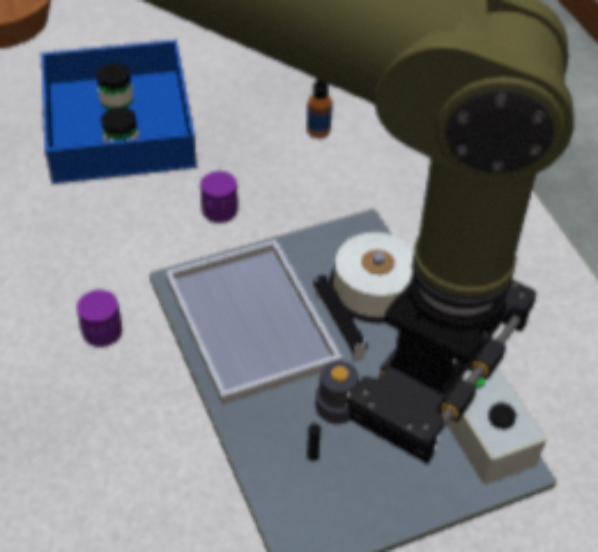

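The picture shows both jars upright in the tote and the gripper holding the post beside the drive head. The force along the push direction (3.9 N) is less than the stop should give, so I'll push a few millimetres further to seat it.

jog_arm(moves=[-0.002,0.005,0,0,0,0,-0.9,-0.004,0.01,0,0,0,0,-0.9,-0.006,0.015,0,0,0,0,-0.9,-0.006,0.015,0,0,0,0,-0.9,-0.006,0.015,0,0,0,0,-0.9,-0.006,0.015,0,0,0,0,-0.9,-0.006,0.015,0,0,0,0,-0.9,-0.006,0.015,0,0,0,0,-0.9])

```text
time: 24.45
position: [0.6581, -0.2229, 0.0865]
tool_rot: [-1.422, -2.796, 0.011]
ft_force: [-9.6, -5.8, 5.6]
grip_width: 0.176
grip_force: 25.0
```

```bash
python3 st.py
```

```text
24.45 [ 0.6581 -0.2229  0.0865] joint 1.0658285522389224 r 0.1029442786665185 yaw 0.6295758399928666 F [-9.6 -5.8  5.6] F tool [  1.  -11.2  -5.6] 15.301696697391217 25.019672645721585
```

Of the 4.5 mm commanded, the tool moved only 1.4 mm and the force rose to 11 N, so the arm is on its stop. Hold for one second, then hand in.

jog_arm(moves=[0,0.004,0,0,0,0,-0.9,0,0.004,0,0,0,0,-0.9,0,0.004,0,0,0,0,-0.9,0,0.004,0,0,0,0,-0.9,0,0.004,0,0,0,0,-0.9,0,0.004,0,0,0,0,-0.9,0,0.004,0,0,0,0,-0.9,0,0.004,0,0,0,0,-0.9])

```text
time: 25.45
position: [0.6582, -0.2229, 0.0865]
tool_rot: [-1.423, -2.794, 0.012]
ft_force: [-11.1, -6.5, 6.5]
grip_width: 0.171
grip_force: 25.0
```

```bash
python3 st.py; python3 -c "
from bench import ctrl
print(ctrl.close_job())"
```

```text
25.45 [ 0.6582 -0.2229  0.0865] joint 1.0664948705820128 r 0.10297016912423106 yaw 0.6289457071142954 F [-11.1  -6.5   6.5] F tool [  1.3 -12.9  -6.3] 14.872884709604412 25.030537668499164
the job is handed in; nothing more can be done
None
```

I moved both green jars into the blue tote, where they stand upright and let go, and handed the job in at about 25 s with the fingers holding the tension arm at its forward stop (about 13 N push); no verdict was shown.

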